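# Bolt the laptop drive into its test cradle

## Task

A laptop hard drive has been laid in one of the two test cradles on the repair desk. Lock it in: take that cradle's sliding bolt by its knob, lift it over the bump in its track, slide it across so that its tongue reaches over the drive, and set it down on the track beyond the bump. Leave the drive lying in its pocket and leave the empty cradle's bolt alone.

Things in the scene. Friction and masses are not known exactly. Their poses are not given: they have to be found in the camera images.
- cradle: Fixed aluminium plate 125 (x) x 195 (y) x 12 mm holding the drive. Origin on the table under the middle of the black drive pocket, z up. Bolt track along y at x = 0, floor 24 mm, rail tops 38 mm above the table. Knob axis travels from y = -118 mm (open stop) to -58 mm (stop over the drive). Steel bump across the track: y = -92 to -84 mm, 8 mm high, square-edged. An empty twin cradle stands beside it.
- bolt_grip (a point): Grip point on the knob axis of the bolt to be moved, 66 mm above the table when flat. Knob: upright black cylinder, diameter 20 mm, 40 to 78 mm above the table, on a steel block 36 (x) x 24 (y) x 16 mm; an 18 mm wide tongue points 32 mm to the drive. The block cannot pass the bump unless lifted over 8 mm; it lies flat only with its axis below y = -104 (start: -118 to -108) or above -72 mm in cradle's frame.
- drive: Laptop drive, flat aluminium case 100 x 70 x 9.5 mm, about 0.1 kg, lying loose in the cradle's pocket (floor 20 mm, lips 26 mm above the table). Origin in the middle of its underside, long side along its x and the cradle's x, z up. Another such drive lies on the open desk and is not concerned.
- spare_bolt_grip (a point): Same grip point on the identical knob of the empty cradle's bolt, which stays as it is. Both bolts: about 0.15 kg, captive, sliding easily along their cradle's y, lifting straight up by at most 22 mm, falling back by their own weight when let go; they cannot turn or come off.
There are look-alikes about, which are no part of the job. Leave any blue or red look-alike of the cradle alone.

How it is judged (in metres and radians):
On the way:
1. the bolt is lifted clear of the bump (more than 6 mm above lying flat) (z of bolt_grip in the frame of cradle above 0.072 m), for 0.1 s.
At the end, for the whole second after the job is handed in: The bolt lies down on the track (within 3 mm) on the drive's side of the bump (knob axis beyond y = -75 mm in the cradle's frame), its tongue over the drive; the drive still lies in its pocket (within 10 mm sideways, 4 mm in height); the empty cradle's bolt is within 15 mm of where it started (y of bolt_grip in the frame of cradle above -0.075 m and z of bolt_grip in the frame of cradle below 0.069 m and x of drive in the frame of cradle between -0.01 and 0.01 m and y of drive in the frame of cradle between -0.01 and 0.01 m and z of drive in the frame of cradle below 0.024 m and distance of spare_bolt_grip from where it was at the start of the episode below 0.015 m); the robot touches nothing.
It fails at once if the drive is knocked or taken out of its pocket (moved more than 15 mm) (distance of drive from where it was at the start of the episode above 0.015 m).
It fails at once if the empty cradle's bolt is moved by more than 15 mm (distance of spare_bolt_grip from where it was at the start of the episode above 0.015 m).
It also fails if it takes over 34 s, if anything falls off the work surface, if the arm or the gripper's body presses on something with over 40 N, if the wrist force passes 120 N, or if a joint passes its speed limit or range.

## Robot

A 6-joint arm with a two-finger parallel gripper is mounted at the origin on the work surface. World frame = base frame: x ahead of the robot, y to its left, z up, the work surface at z = 0. Lengths are in mm, angles in degrees, forces in N, time in s.
With the tool pointing down it reaches from about 350 to 850 mm from the base axis. Payload 8.1 kg.
Tool frame: the origin (TCP) lies at the very end of the fingers, on their centre line; the grasp point (between the pads) lies r.tcp_to_grasp behind it (r.tcp_to_grasp is the distance from the TCP to the grasp point, in mm); z points along the fingers, y is the line along which they close (so a half turn about z gives the same grasp; the last joint's range is limited). The gripper opens to 85 mm and grips with 20 to 120 N. Pads are 22 mm wide; open, the fingers measure 114 mm over their backs; the gripper's body (76 mm by 85 mm) begins 54 mm behind the grasp point. The pads swing forward as they close: fully open they stand 13 mm farther back than shut.
Start: joints at [71.31, 7.471, 85.268, -0, 87.261, -4.893], TCP at [143.065, 582.699, 231.292] pointing down, gripper open.
Joint ranges: [-169.43, 169.43], [-51.17, 129.36], [1.28, 143.12], [-76.62, 256.62], [0, 156.53], [-152.29, 152.29]. Speed limits (degrees/s): [136.94, 136.94, 159.86, 180, 180, 180].

## Interface

Orientations are given as [roll, pitch, yaw] about the fixed x, y, z axes, in that order (R = Rz(yaw) Ry(pitch) Rx(roll)).
In Python, from bench import r gives the robot as it stands.
- The arm moves only by the shell command python3 -m handwheel 'ROWS' [OPENING] [FORCE]. ROWS is JSON, a list of rows, each a list of 4 numbers: the shift along the tool's x, y, z in m, then the turn about the tool's z in degrees. A call has 1 to 10 rows; each row shifts and turns the commanded pose from where the row before left it, along the tool's axes as they then stand; what a row does not reach is not made up. A row lasts 1/10 s, in which the tool goes at most 50 mm and 8.59 degrees, less where a joint would pass 70% of its speed; a pose out of reach is approached as far as the arm can. A call is refused whole if a number of a shift passes 0.05 or a number of a turn 8.59, either way. A call with a gripper value outside its range is refused whole. OPENING is the finger opening in m, from 0 to 0.0854, set as the call begins (- or left out, the last holds). The fingers move at their own pace and stop on an object; FORCE is the grip in N (left out, the last holds). Time passes only in rows, so rows that do not move let the fingers close. It gives the time, the measured TCP pose, the force, the opening and the grip force at its end, in the units of the state.
- r.sense(): the state, without advancing time (a new reading comes with each control period).
- r.snapshot(name): name is "scene" or "top"; returns the picture (420x560x3 uint8, red, green, blue); there is no depth.
- r.camera_params(name): a dict with "fx", "fy", "cx", "cy" (pixels), "R" (3x3) and "t" (3): a world point X has camera coordinates R X + t. Camera axes: x right, y down, z forward; pixel columns grow to the right and rows downward; lengths in mm; the calibration is good to about 2 mm. A picture is of the moment at which its call begins. camera_params takes no time and is no camera call.
- r.hand_in(): hands the job in; it is judged then, once.
The state is a dict: "time": time; "joint_pos": joint angles; "qd": joint speeds; "joint_efforts": joint torques, N m; "tool_pos": TCP position; "tcp_rot": TCP orientation; "ft_force": force on the tool from outside, world axes, zero at the start; "wrist_torque": the same for the moment, N m; "finger_gap": finger opening in mm; "grip_force": force on a finger pad.
Only numpy, scipy, OpenCV 4.12 (cv2) and the standard library are available. Lean on these libraries where they do the work, as an engineer would, in place of code of your own. Each camera call takes 0.05 s, during which the arm holds its last target. There are 200 camera calls.

## Working session

There is one attempt and no reset: what is moved stays moved. The work goes in short steps, Python scripts to look and compute and a shell command to move; the robot and the scene stay as the last step left them, time stands still between calls to the robot, and variables do not carry over. Pictures are saved under pics/ and viewed, at most 10 in all, crops included, and the job is handed in when it is done.

```bash
mkdir -p pics; python3 - <<'E'
from bench import r
import cv2
for n in("scene","top"):
    cv2.imwrite(f"pics/{n}0.png",r.snapshot(n)[:,:,::-1]); print(n,r.camera_params(n))
s=r.sense();print(s["time"],s["tool_pos"],s["tcp_rot"],s["finger_gap"],r.tcp_to_grasp)
E
```

```text
scene {'fx': 457.7242060287883, 'fy': 457.7242060287883, 'cx': 267.5929277574323, 'cy': 208.40165973272258, 'R': array([[ 0.82972047,  0.55813737,  0.00682764],
       [ 0.33294773, -0.48506448, -0.80861502],
       [-0.44800642,  0.67319768, -0.5882985 ]]), 't': array([-455.48310496,  -32.82268005, 1407.43435331])}
top {'fx': 448.9187968898997, 'fy': 448.9187968898997, 'cx': 285.72911397453294, 'cy': 212.75827572076693, 'R': array([[ 0.01654417, -0.99979954, -0.01127678],
       [-0.98661121, -0.01449372, -0.16244463],
       [ 0.16224863,  0.01381331, -0.98665322]]), 't': array([ 154.81014486,  456.07915408, 1205.76467479])}
0.1 [142.9203538  582.21156807 230.33580104] [-1.79903032e+02 -7.84804141e-03  1.66202611e+02] 85.35660668407888 18.700000000000003
```

View pics/scene0.png

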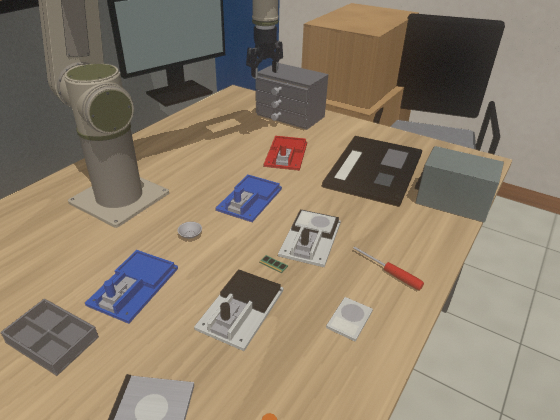

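View pics/top0.png

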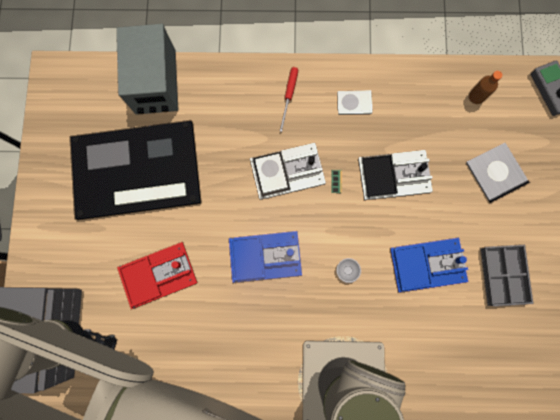

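Two aluminium cradles show in the top view. The one at (287,171) holds a silver drive in its pocket. The one at (395,175) has an empty black pocket. The blue ones (265,257), (430,265) and the red one (158,275) are look-alikes, and the loose drive is at (354,102). The target is the cradle at (287,171), so I'll confirm it in an enlarged crop.

```bash
python3 - <<'E'
import cv2,numpy as np
a=cv2.imread("pics/top0.png")[135:210,240:340]; b=cv2.imread("pics/scene0.png")[200:275,265:365]
f=lambda i:cv2.resize(i,None,fx=6,fy=6,interpolation=cv2.INTER_CUBIC)
c=np.hstack([cv2.resize(a,(400,300),interpolation=2),cv2.resize(b,(400,300),interpolation=2)])
cv2.imwrite("pics/crop1.png",f(a)); cv2.imwrite("pics/crop2.png",f(b))
E
```

```text
(no output)
```

View pics/crop1.png

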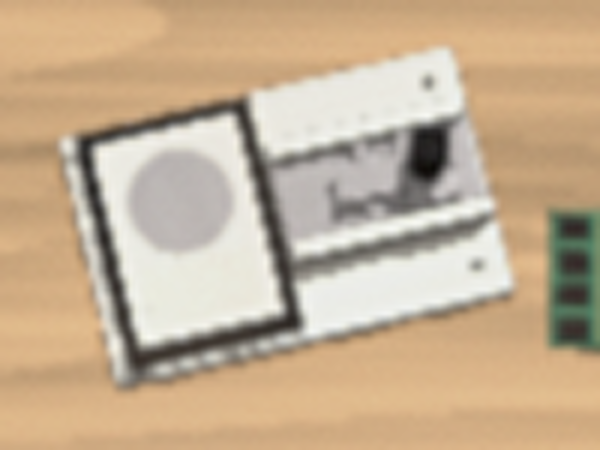

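View pics/crop2.png

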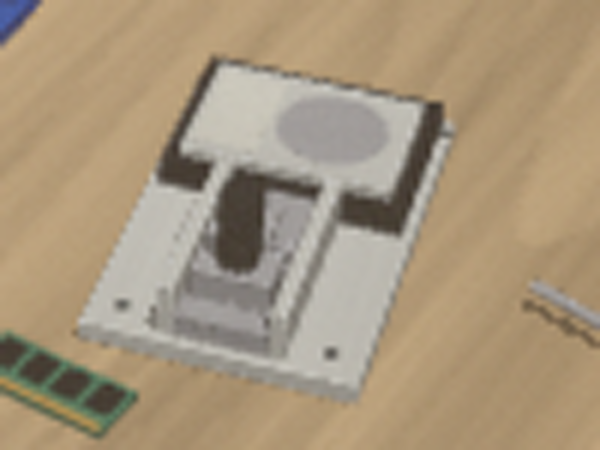

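The crops confirm it: drive in the pocket, black knob of the target bolt near (312,158) in the top view and (305.5,231) in the scene view. Now I'll compute the pose.

```bash
cat > h.py <<'E'
import numpy as np
from bench import r
from scipy.optimize import least_squares
def proj(n,X):
    p=r.camera_params(n);c=p["R"]@np.array(X,float)+p["t"];return np.array([p["fx"]*c[0]/c[2]+p["cx"],p["fy"]*c[1]/c[2]+p["cy"]])
def onz(n,u,z):
    p=r.camera_params(n);d=p["R"].T@np.array([(u[0]-p["cx"])/p["fx"],(u[1]-p["cy"])/p["fy"],1]);o=-p["R"].T@p["t"];return o+d*(z-o[2])/d[2]
E
python3 - <<'E'
from h import *
T=lambda a,b:np.array([240+a/6,135+b/6]);S=lambda a,b:np.array([265+a/6,200+b/6])
kt,ks=T(432,140),S(242,187)
print("knob top z78:",onz("top",kt,78),onz("scene",ks,78))
k=least_squares(lambda X:np.r_[proj("top",X)-kt,proj("scene",X)-ks],[600,50,78]);print(k.x,k.fun)
P=[onz("top",T(*c),12) for c in[(70,138),(447,47),(513,292),(125,383)]]
P=np.array(P);print(P.round(1));print([np.linalg.norm(P[i]-P[i-1]).round(1) for i in range(4)])
for a,b in[(1,0),(2,3)]:
    v=P[b]-P[a];print("yaw of cradle y",np.degrees(np.arctan2(v[1],v[0]))-90)
for a,b in[(2,1),(3,0)]:
    v=P[b]-P[a];print("yaw of cradle x",np.degrees(np.arctan2(v[1],v[0])))
D=[onz("top",T(*c),29.5) for c in[(92,150),(232,112),(287,318),(142,350)]]
D=np.array(D);print("drive c",D.mean(0),[np.linalg.norm(D[i]-D[i-1]).round(1) for i in range(4)])
S2=[onz("scene",S(*c),12) for c in[(75,328),(355,390),(452,128)]];print(np.round(S2,1))
kt2=onz("top",(422,169),78);print("spare approx",kt2)
E
```

```text
knob top z78: [598.87846199  92.03818476  78.        ] [599.34874331  95.06355195  78.        ]
[599.46182596  92.7820458   79.32500698] [-0.24848519 -0.34687436 -0.38667401  0.07555012]
[[616.9 263.4  12. ]
 [664.8  82.2  12. ]
 [543.8  50.   12. ]
 [497.  233.8  12. ]]
[np.float64(123.4), np.float64(187.4), np.float64(125.2), np.float64(189.6)]
yaw of cradle y 14.815732912171939
yaw of cradle y 14.283477075671527
yaw of cradle x 14.886142092484892
yaw of cradle x 13.869744044045246
drive c [566.70222991 204.60119429  29.5       ] [np.float64(100.0), np.float64(68.9), np.float64(103.6), np.float64(69.6)]
[[550.4  43.6  12. ]
 [668.6  77.3  12. ]
 [620.9 262.8  12. ]]
spare approx [ 572.88580871 -206.63475486   78.        ]
```

Pose: cradle yaw about 14.5°, drive at about (567,205), knob at about (598.5,93). The drive measures 100x70 and the knob lies at y≈-116 in the cradle frame, so both agree with the description. I'll traverse at height, then turn so the fingers close along the track.

```bash
python3 -m handwheel '[[-0.04,-0.026,0,0],[-0.04,-0.026,0,0],[-0.04,-0.026,0,0],[-0.04,-0.026,0,0],[-0.04,-0.026,0,0],[-0.04,-0.026,0,0],[-0.04,-0.026,0,0],[-0.04,-0.026,0,0],[-0.04,-0.026,0,0],[-0.04,-0.026,0,0]]' 0.0854
python3 -m handwheel '[[-0.04,-0.026,0,0],[-0.04,-0.026,0,0],[-0.04,-0.026,0,0],[-0.04,-0.026,0,0],[0,0,0.02,-7.1],[0,0,0.02,-7.1],[0,0,0.02,-7.1],[0,0,0.02,-7.1],[0,0,0,0],[0,0,0,0]]'
```

```text
time: 1.1
tool_pos: [470.3, 233.1, 231.0]
tcp_rot: [-180.0, -0.0, 166.2]
ft_force: [0.7, 0.3, 0.0]
finger_gap: 85.9
grip_force: 0.0
time: 2.1
tool_pos: [599.6, 95.6, 151.0]
tcp_rot: [180.0, -0.1, -165.6]
ft_force: [0.4, 0.1, 0.7]
finger_gap: 85.6
grip_force: 0.0
```

```bash
python3 -m handwheel '[[0.002,-0.002,0.02,0],[0,0,0.02,0],[0,0,0.02,0],[0,0,0,0],[0,0,0,0]]' 0.06
python3 - <<'E'
from h import *
import cv2
a=cv2.resize(np.ascontiguousarray(r.snapshot("scene")[180:280,255:355,::-1]),(400,400),interpolation=2)
b=cv2.resize(np.ascontiguousarray(r.snapshot("top")[120:220,250:350,::-1]),(400,400),interpolation=2)
cv2.imwrite("pics/c3.png",np.hstack([a,b]))
E
```

```text
time: 2.6
tool_pos: [599.2, 93.3, 92.7]
tcp_rot: [-180.0, 0.1, -165.5]
ft_force: [-0.2, -0.4, 1.1]
finger_gap: 60.2
grip_force: 0.0
```

View pics/c3.png

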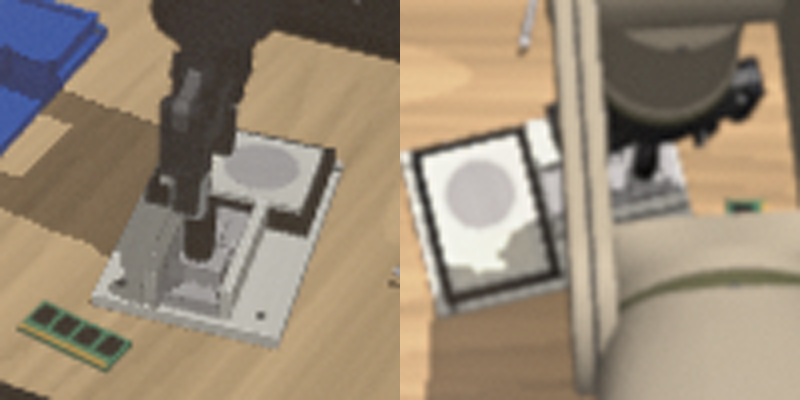

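The left half (scene) shows the near finger at crop (185,195) just above and in front of the knob at (200,235). The drive is undisturbed and the view is consistent with the gripper centred on the knob. Descending and closing.

```bash
python3 -m handwheel '[[0,0,0.01,0],[0,0,0.01,0],[0,0,0.01,0],[0,0,0.008,0],[0,0,0.005,0],[0,0,0,0],[0,0,0,0]]'
python3 -m handwheel '[[0,0,0,0],[0,0,0,0],[0,0,0,0],[0,0,0,0],[0,0,0,0],[0,0,0,0],[0,0,0,0],[0,0,0,0]]' 0.01 40
```

```text
time: 3.4
tool_pos: [598.7, 93.2, 48.2]
tcp_rot: [180.0, -0.0, -165.4]
ft_force: [0.2, -0.1, 0.8]
finger_gap: 60.1
grip_force: 0.0
time: 4.2
tool_pos: [599.0, 93.2, 48.9]
tcp_rot: [-180.0, 0.0, -165.4]
ft_force: [-1.1, -0.4, 5.9]
finger_gap: 18.5
grip_force: 39.0
```

```bash
python3 -m handwheel '[[0,0,-0.004,0],[0,0,-0.005,0],[0,0,-0.005,0],[0,0,0,0],[0,0,0,0],[0,0,0,0]]'
python3 - <<'E'
from h import *
import cv2
a=cv2.resize(np.ascontiguousarray(r.snapshot("scene")[190:270,265:345,::-1]),(480,480),interpolation=2)
cv2.imwrite("pics/c4.png",a)
E
```

```text
time: 4.8
tool_pos: [599.0, 93.2, 62.3]
tcp_rot: [-180.0, 0.0, -165.4]
ft_force: [4.8, 0.9, -1.6]
finger_gap: 18.4
grip_force: 39.1
```

View pics/c4.png

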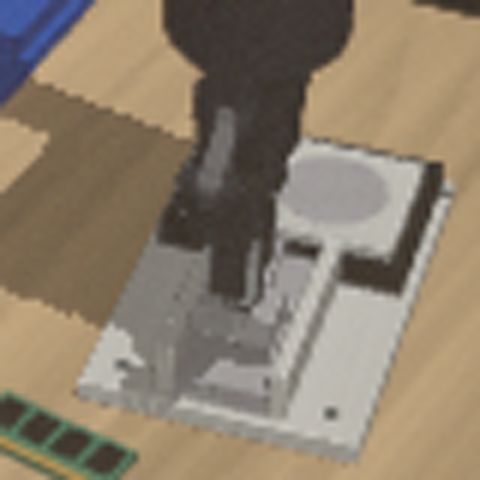

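The block is off the track floor (shadow gap beneath it), and Fz shows the bolt's weight. Sliding along the track.

```bash
python3 -m handwheel '[[0,0.006,0,0],[0,0.008,0,0],[0,0.008,0,0],[0,0.008,0,0],[0,0.008,0,0],[0,0.008,0,0],[0,0.003,0,0],[0,0,0,0],[0,0,0,0],[0,0,0,0]]'
```

```text
time: 5.85
tool_pos: [586.4, 141.3, 62.3]
tcp_rot: [180.0, 0.0, -165.4]
ft_force: [5.4, 1.7, -2.9]
finger_gap: 18.9
grip_force: 39.1
```

```bash
python3 -m handwheel '[[0,0.003,0,0],[0,0,0,0],[0,0,0.004,0],[0,0,0.004,0],[0,0,0.004,0],[0,0,0.001,0],[0,0,0,0],[0,0,0,0],[0,0,0,0]]'
python3 - <<'E'
from h import *
import cv2
a=cv2.resize(np.ascontiguousarray(r.snapshot("scene")[190:270,265:345,::-1]),(480,480),interpolation=2)
cv2.imwrite("pics/c5.png",a)
E
```

```text
time: 6.75
tool_pos: [585.8, 143.7, 49.1]
tcp_rot: [180.0, 0.0, -165.4]
ft_force: [5.9, 2.4, -2.2]
finger_gap: 18.7
grip_force: 39.4
```

View pics/c5.png

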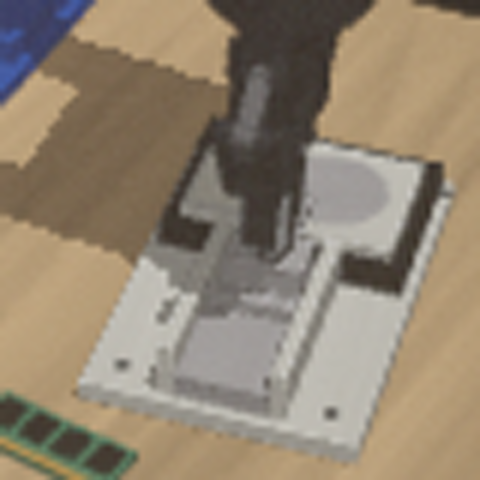

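The bolt is down with no bump contact, and the bump line is visible behind it at (265,300). Releasing and backing off upward.

```bash
python3 -m handwheel '[[0,0,0,0],[0,0,0,0],[0,0,0,0],[0,0,0,0],[0,0,0,0]]' 0.05
python3 -m handwheel '[[0,0,-0.02,0],[0,0,-0.03,0],[0,0,-0.04,0],[0,0,-0.04,0],[-0.04,0,-0.04,0],[0.04,-0.04,0,0],[0.04,-0.03,0,0],[0.04,0,0,0],[0.04,0,0,0],[0,0,0,0]]'
python3 -m handwheel '[[0.04,0,0,0],[0.04,0,0,0],[0.03,0,0,0],[0,0,0,0],[0,0,0,0]]'
python3 - <<'E'
from h import *
import cv2
f=lambda n,y,x:cv2.resize(np.ascontiguousarray(r.snapshot(n)[y:y+80,x:x+80,::-1]),(400,400),interpolation=2)
cv2.imwrite("pics/c6.png",np.hstack([f("scene",190,265),f("top",130,248)]))
E
```

```text
time: 7.3
tool_pos: [585.3, 143.5, 49.1]
tcp_rot: [180.0, -0.0, -165.4]
ft_force: [-0.3, -0.1, 0.3]
finger_gap: 49.8
grip_force: 0.0
time: 8.3
tool_pos: [481.3, 49.0, 213.0]
tcp_rot: [180.0, -0.2, -165.5]
ft_force: [0.7, 0.3, 0.2]
finger_gap: 50.1
grip_force: 0.0
time: 8.8
tool_pos: [380.1, 22.3, 215.4]
tcp_rot: [-180.0, 0.1, -165.4]
ft_force: [0.7, 0.3, 0.2]
finger_gap: 50.1
grip_force: 0.0
```

View pics/c6.png

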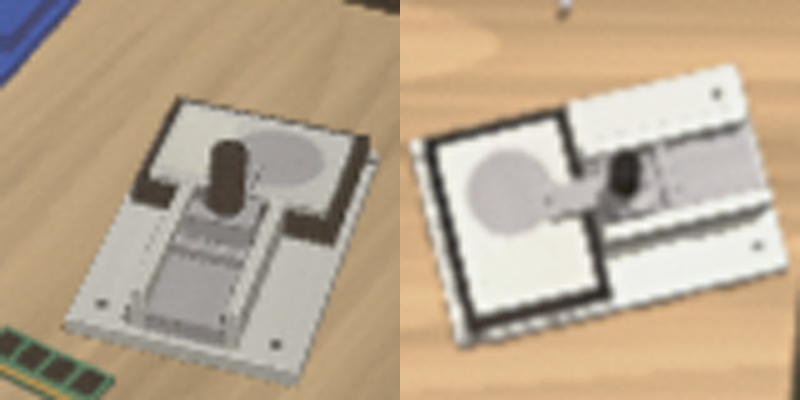

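The bolt is beyond the bump, which is visible at scene crop (205,250) and top crop (660,180). The tongue lies over the drive at top crop (560,200), and the drive is seated in its pocket.

```bash
python3 - <<'E'
from h import *
print(onz("scene",(310.8,220.6),78),onz("top",(248+45.2,130+31.5),78))
print(r.hand_in())
E
```

```text
[589.07327053 141.1196509   78.        ] [589.25217711 143.29843441  78.        ]
the job is handed in; nothing more can be done
None
```

I lifted the bolt over the bump, slid it across and set it down with its tongue over the drive. The final pictures show the drive still in its pocket, I never touched the empty cradle's bolt, and I handed the job in at about 9 s; no verdict came back.

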